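Close the dust extractor's filter bay

ROBOT

A 7-joint arm with a two-finger parallel gripper is mounted at the origin on a cart in front of the work surface, level with it; the furniture and walls round the work are solid. World frame = base frame: x ahead of the robot, y to its left, z up, the work surface at z = 0. Lengths are in mm, angles in rad, forces in N, time in s.
With the tool pointing down it reaches from about 425 to 1025 mm from the base axis. Payload 9.4 kg.
Tool frame: the origin (TCP) lies midway between the tips of the shut fingers; the grasp point (between the pads) lies 19 mm behind it; x points along the fingers, z is the direction in which the jaws open and shut, and the axes are right-handed (so a half turn about x gives the same grasp; the last joint's range is limited). The gripper opens to 85 mm and grips with 20 to 120 N. Pads are 22 mm wide; open, the fingers measure 114 mm over their backs; the gripper's body (76 mm by 85 mm) begins 54 mm behind the grasp point. The pads swing forward as they close: fully open they stand 13 mm farther back than shut.
Start: joints at [-1.317, 0.599, -0.003, 1.599, 0.002, 0.943, -0.08], TCP at [235.484, 685.691, 231.275] pointing down, gripper open.
Joint ranges: [-2.57, 2.57], [-0.35, 1.97], [-1.29, 1.29], [0.11, 2.56], [-1.05, 4.19], [0.11, 1.86], [-2.63, 2.63]. Speed limits (rad/s): [2.22, 2.22, 3.01, 3.01, 3.14, 3.14, 3.14].

INTERFACE

Orientations are given as a rotation vector (axis times angle).
In Python, from plant import * gives the robot as it stands. Calls block until the motion is done:
- goto(position, orientation): joint-space move of the TCP to a pose.
- move_linear(position, ori=None, max_speed=150): straight line of the TCP; ori=None keeps the orientation; max_speed is the mean speed in mm/s.
- set_joints(angles): joint-space move.
- open_jaws() and grab(): open the fingers fully, or close them until they stop; the grip force is fixed at half the most.
- sleep(seconds).
- ik(position, orientation): joint angles nearest the present ones, or None.
- get_obs(): the state.
- read_camera(name): name is "side" or "top"; returns a dict with "frame" (384x512x3 uint8, red, green, blue), "fx", "fy", "cx", "cy" (pixels), "position" and "orientation" of the camera in the world. Camera axes: x right, y down, z forward; pixel columns grow to the right and rows downward; lengths in mm; the calibration is good to about 2 mm. A picture is of the moment at which its call begins. There is no depth.
A pose or a line that the arm cannot do raises MotionError and nothing moves.
- close_job(): hands the job in, once; it reports no verdict.
The state is a dict: "time": time; "joint_pos": joint angles; "joint_vel": joint speeds; "effort": joint torques, N m; "tool_pos": TCP position; "tool_rot": TCP orientation; "ft_force": force on the tool from outside, world axes, zero at the start; "ft_torque": the same for the moment, N m; "finger_gap": finger opening in mm.
Only numpy, scipy, OpenCV 4.12 (cv2) and the standard library are available. Lean on these libraries where they do the work, as an engineer would, in place of code of your own. Each camera call takes 0.05 s, during which the arm holds its last target. There are 200 camera calls.

TASK

Put the filter cover back on the bench dust extractor: hold it tilted, hook its back edge under the steel lip, then lower its front edge until it lies flat in the rim. Then start the cover's captive knob screw without cross-threading it: push the knob down and turn it backward (counter-clockwise from above) until you feel it drop into the thread, then wind it forward (clockwise), kept down at first, until it is fully home, and let go. Do not wind it forward before it has dropped in, and leave the things round the work where they are.

Things in the scene. Friction and masses are not known exactly. Their poses are not given: they have to be found in the camera images.
- extractor: dust extractor: low grey housing fixed to the counter, 215 (x) x 168 (y) mm, open filter bay on top. Origin: centre of the bay, on the counter; x points from its front (louvres, switch) to the steel lip at the back, z up. The cover lies on a ledge at z = 70 mm inside a bevelled rim, top z = 76 mm. Free between the rims: y = -61.2 to 61.2 mm, x = -81.2 to 81.2 mm (back of the lip's slot)
- lip_slot (a point): point on the ledge in the slot under the lip where the middle of the cover's lower back edge finally lies (extractor frame 80, 0, 70 mm). The slot is 9.5 mm high (z = 70 to 79.5 mm) and closed behind at x = 81.2 mm
- lip_edge (a point): middle of the lip's lower front edge (extractor frame 70, 0, 79.5 mm); the lip is 150 mm wide; in front of this edge it flares up to x = 62 mm, z = 87 mm. Because of lip and front rim the cover goes in only tilted, about 5 to 20 degrees, back edge lowest
- pillar_top (a point): middle of the top of the aluminium pillar in the bay, 44 mm in diameter (extractor frame -50, 0, 69 mm), with a coarse internal two-start thread for the knob's screw. Where round the pillar the two thread starts lie, half a turn apart, differs each time
- cover_back (a point): middle of the lower back edge of the cover (cover frame 80, 0, 0 mm)
- knob_wing (a point): point on the knob 26 mm from its axis along the wing, at the height of knob_grip, on the cover's +y side at the start. Fitted and pressed, the knob stops 2 mm down on the end of the thread; backed (counter-clockwise from above) 0.3 to 1.6 rad under light pressure it drops to 9 to 12 mm down, over a range of about 0.4 rad; backed farther it meets a stop
- knob_top (a point): middle of the knob's top face, 62 mm above the cover's underside while raised. Let go just after the drop, the spring lifts the knob out; turned clockwise from the drop it is drawn down 3.5 mm a radian and stays. Home, its hub meets the cover 16 mm down (top 46 mm above the cover's underside), 1.6 to 2 rad clockwise from the drop; there it turns stiff
- cover: the loose filter cover: aluminium plate 160 mm (x) by 120 mm (y) by 5 mm, 0.3 kg with its knob. Origin: centre of its underside; x points to its back edge (the one for the lip), z up. When fitted its frame coincides with the extractor's axes at x = 0, y = 0, z = 70 mm
- cover_handle (a point): middle of the cover's black bow handle, a bar 12 mm thick (x) and 12 mm tall along the cover's y, 60 mm free between its posts, top 45 mm above the cover's underside (cover frame 12, 0, 39 mm)
- knob_grip (a point): point on the axis of the black wing knob, 12 mm below its top (cover frame -50, 0, 50 mm while raised; axes as the cover's when unturned). Wing 64 mm long, 14 mm thick, 34 mm tall, along the cover's y within 0.15 rad at the start, on a 33 mm hub flange (20.5 mm below this point) that fingertips can push on. Captive: it turns either way against slight friction (0.04 N m) and slides 16 mm down against a spring (2.4 to 4.3 N)
- tape: bystander: orange roll of tape, 72 mm wide, 18 mm tall, flat on the counter; origin at its underside
- cutters: bystander: black-handled side cutters, 113 mm long, flat on the counter; origin at the underside
- white_bottle: bystander: white squeeze bottle, 46 mm in diameter, 135 mm tall, upright; origin at its underside
- black_torch: bystander: black pocket torch standing on its tail, 36 mm in diameter, 139 mm tall; origin at its underside

How it is judged (in metres and radians):
On the way, in this order (a step that is already met when the one before it is completed fails the run):
1. the cover, still tilted, has its back edge under the lip (x of cover_back in the frame of extractor above 0.073 m and z of cover_back in the frame of extractor between 0.067 and 0.077 m and angle between cover's own z axis and vertical above 0.04 rad), for 0.05 s.
2. the cover lies flat in the rim, its back edge under the lip, the knob not yet dropped in (x of cover_back in the frame of extractor above 0.076 m and z of cover in the frame of extractor below 0.0715 m and y of cover in the frame of extractor between -0.003 and 0.003 m and angle between cover's own z axis and vertical below 0.02 rad and z of knob_grip in the frame of cover above 0.046 m), for 0.2 s.
3. the knob, turned backward (counter-clockwise), has dropped into the thread (z of knob_grip in the frame of cover below 0.044 m and x of knob_wing in the frame of cover below -0.0535 m and z of cover in the frame of extractor below 0.0715 m), for 0.05 s.
At the end, for the whole second after the job is handed in: the cover lies flat (within 1.2 degrees) on the ledge (within 1.5 mm), back edge under the lip and centred within 3 mm, at rest, and the knob is screwed home (within 1 mm of its full 16 mm travel) and stays there when let go (z of knob_grip in the frame of cover below 0.035 m and x of cover_back in the frame of extractor above 0.076 m and z of cover in the frame of extractor below 0.0715 m and y of cover in the frame of extractor between -0.003 and 0.003 m and angle between cover's own z axis and vertical below 0.02 rad and linear speed of cover below 0.01 m/s); the robot touches nothing.
It fails at once if the knob was wound forward before its thread had dropped in (x of knob_wing in the frame of cover above -0.0375 m and z of knob_grip in the frame of cover above 0.0445 m).
It fails at once if a bystander was disturbed (moved more than 30 mm) (distance of any of tape, cutters, white_bottle, black_torch from where it was at the start of the episode above 0.03 m).
It also fails if it takes over 56 s, if anything falls off the work surface, if the arm or the gripper's body presses on something with over 40 N, if the wrist force passes 120 N, or if a joint passes its speed limit or range.

## Working session

There is one attempt and no reset: what is moved stays moved. The work goes in short steps, each a Python script; the robot and the scene stay as the last script left them, time stands still between calls to the robot, and variables do not carry over. Pictures are saved under pics/ and viewed, about 8 in all and at most 12, crops included, and the job is handed in when it is done.

```bash
ls; mkdir -p pics; python3 - <<'E'
from plant import *
import cv2
o=get_obs();print({k:o[k] for k in o})
for n in("top","side"):
    c=read_camera(n);cv2.imwrite(f"pics/{n}0.png",cv2.cvtColor(c["frame"],cv2.COLOR_RGB2BGR))
    print(n,{k:c[k] for k in c if k!="frame"})
E
python3 - <<'E'
import cv2,numpy as np
for n in("top","side"):
    a=cv2.imread(f"pics/{n}0.png");cv2.imwrite(f"pics/{n}0b.png",cv2.resize(a,(800,600)))
E
```

```text
pics
{'time': 0.0, 'joint_pos': array([-1.31671535,  0.60015255, -0.00258056,  1.60012761,  0.00175741,
        0.94290554, -0.07981598]), 'joint_vel': array([-0.00134648, -0.00054195, -0.00087749,  0.00026734,  0.00120188,
       -0.00062912,  0.00020666]), 'effort': array([ 1.02647111e-03, -7.76460242e+01,  1.56489015e+00, -2.58014649e+01,
        1.22668603e-02,  8.97832710e-03, -9.84414385e-06]), 'tool_pos': array([235.29543993, 685.25261333, 230.39740639]), 'tool_rot': array([-0.96320379,  1.34897768,  0.96155351]), 'ft_force': array([-0.2468523 , -0.32917642,  0.10477008]), 'ft_torque': array([0.02531876, 0.09365113, 0.00655005]), 'finger_gap': 85.84131951624578}
top {'fx': 485.007038360611, 'fy': 485.007038360611, 'cx': 259.5585646427684, 'cy': 189.06934761235846, 'position': array([ 465.31039807,  -77.18702931, 1488.28399448]), 'orientation': array([-2.19429826,  2.16576757, -0.08632916])}
side {'fx': 398.31623166486486, 'fy': 398.31623166486486, 'cx': 253.62792515769257, 'cy': 190.81283341203635, 'position': array([  -53.32950679, -1171.48078642,   774.9557959 ]), 'orientation': array([-2.0149255 ,  0.58185249, -0.30874764])}
```

View pics/top0b.png

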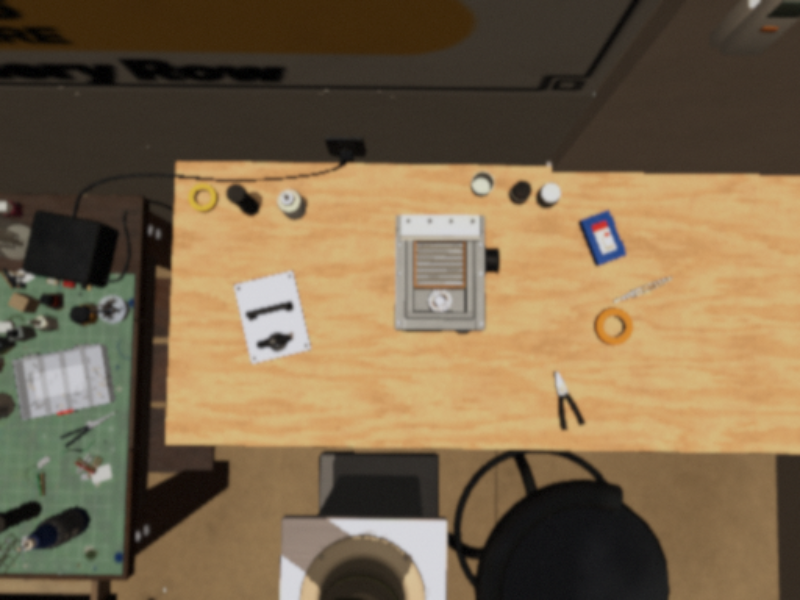

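View pics/side0b.png

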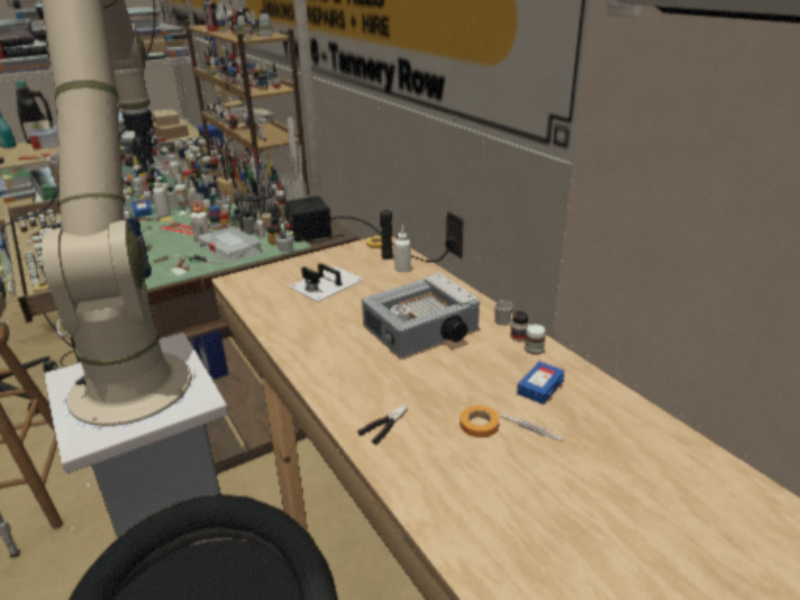

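The top view shows the cover at left (corners around (235,285), (292,271), (310,345), (252,362) in the 800-wide picture), handle on the far side and knob on the near side. The extractor is at (397–487, 215–330) with its lip at the far side. Next I'll zoom in on both for precise edges.

```bash
python3 - <<'E'
import cv2,numpy as np
a=cv2.imread("pics/top0.png")
e=cv2.resize(a[130:220,245:325],None,fx=6,fy=6,interpolation=cv2.INTER_CUBIC)   # origin (245,130)
c=cv2.resize(a[165:240,143:203],None,fx=6,fy=6,interpolation=cv2.INTER_CUBIC)
h=max(e.shape[0],c.shape[0]);f=lambda i:np.vstack([i,np.zeros((h-i.shape[0],i.shape[1],3),np.uint8)])
im=cv2.hconcat([f(c[:,:310]) if 0 else f(cv2.resize(c,None,fx=.83,fy=.83)),f(e)]);print(im.shape)
cv2.imwrite("pics/crop1.png",im)
E
```

```text
(540, 779, 3)
```

View pics/crop1.png

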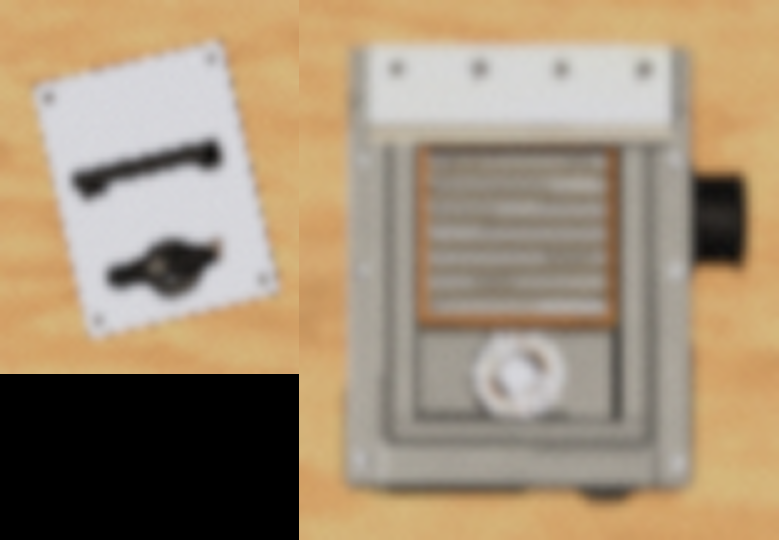

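The crops show the cover plate with the handle towards its back, and the extractor roughly square to the picture with the white pillar disc at crop (519,377). I'll fit edges for both with subpixel precision.

```bash
cat > h.py <<'E'
import numpy as np, cv2, json
from scipy.spatial.transform import Rotation as R
C={'top':dict(f=485.007038360611,c=(259.5585646427684,189.06934761235846),p=[465.31039807,-77.18702931,1488.28399448],o=[-2.19429826,2.16576757,-0.08632916]),
'side':dict(f=398.31623166486486,c=(253.62792515769257,190.81283341203635),p=[-53.32950679,-1171.48078642,774.9557959],o=[-2.0149255,0.58185249,-0.30874764])}
def ray(n,uv):
    k=C[n];uv=np.atleast_2d(uv);d=np.c_[(uv-k['c'])/k['f'],np.ones(len(uv))]
    return np.array(k['p']),R.from_rotvec(k['o']).apply(d)
def plane(n,uv,z):
    p,d=ray(n,uv);return p+d*((z-p[2])/d[:,2])[:,None]
def proj(n,X):
    k=C[n];q=R.from_rotvec(k['o']).inv().apply(np.atleast_2d(X)-k['p']);return q[:,:2]/q[:,2:]*k['f']+k['c']
def edges(g,starts,d,L=5):
    """subpixel step position along direction d through each start; strongest gradient within +-L px"""
    t=np.arange(-L,L+.05,.1);out=[]
    for s in starts:
        q=np.array(s)+t[:,None]*d
        v=cv2.remap(g,q[:,0].astype(np.float32)[None],q[:,1].astype(np.float32)[None],cv2.INTER_CUBIC)[0]
        gr=np.abs(np.gradient(cv2.GaussianBlur(v[None],(0,0),4)[0]));m=gr>.5*gr.max();m&=abs(t-t[gr.argmax()])<1.5
        out.append(np.array(s)+d*(t[m]*gr[m]).sum()/gr[m].sum())
    return np.array(out)
E
python3 - <<'E'
from h import *
a=cv2.imread("pics/top0.png").astype(np.float32);hsv=cv2.cvtColor(a.astype(np.uint8),cv2.COLOR_BGR2HSV)
# cover: saturation step plate/wood
m=((hsv[...,1]<45)&(hsv[...,2]>150)).astype(np.uint8);m[:,:140]=0;m[:,205:]=0;m[:160]=0;m[245:]=0
cn=max(cv2.findContours(m,0,2)[0],key=cv2.contourArea)
hull=cv2.convexHull(cn)[:,0].astype(float);P=plane('top',hull,5)[:,:2].astype(np.float32)
r=cv2.minAreaRect(P);print("cover rect",r)
S=cv2.GaussianBlur(a[...,0],(0,0),.7)  # blue channel: plate/grey vs wood
# refine with subpixel edges
bx=cv2.boxPoints(r);uv=proj('top',np.c_[bx,np.full(4,5)]);mid=[]
c0=bx.mean(0)
for i in range(4):
    p,q=uv[i],uv[(i+1)%4];n=np.array([-(q-p)[1],(q-p)[0]])/np.linalg.norm(q-p)
    st=[p+(q-p)*f for f in np.linspace(.1,.9,17)]
    E_=plane('top',edges(S,st,n,3),5)[:,:2].astype(np.float32)
    l=cv2.fitLine(E_,cv2.DIST_HUBER,0,.01,.01).ravel();ang=np.degrees(np.arctan2(l[1],l[0]));mid.append(l[2:]);print("edge",l[2:],ang%90)
mid=np.array(mid);print("centre",mid.mean(0),"sizes",np.linalg.norm(mid[0]-mid[2]),np.linalg.norm(mid[1]-mid[3]))
# extractor sides, z=76
for nm,x0 in(("L",253.2),("R",310.5)):
    E_=plane('top',edges(S,[(x0,y) for y in (*range(142,157),*range(176,208))],np.array([1.,0]),3),76)[:,:2].astype(np.float32)
    l=cv2.fitLine(E_,cv2.DIST_HUBER,0,.01,.01).ravel();print(nm,l[2:],np.degrees(l[1]/l[0]),E_.std(0))
E_=plane('top',edges(S,[(x,211) for x in range(258,286)],np.array([0,1.]),3),76)[:,:2];print("front",E_.mean(0),np.degrees(np.polyfit(E_[:,1],E_[:,0],1)[0]))
# pillar disc
m=((hsv[...,2]>165)).astype(np.uint8);m[:184]=0;m[203:]=0;m[:,:270]=0;m[:,293:]=0
cn=np.vstack(cv2.findContours(m,0,2)[0]);(u,v),rad=cv2.minEnclosingCircle(cn);x,y,w,h=cv2.boundingRect(cn);print("pillar",u,v,rad,(x,y,w,h),plane('top',[(u,v)],69))
# lip: bright rect, front edge sharp? corners
m=((hsv[...,2]>185)&(hsv[...,1]<40)).astype(np.uint8);m[:134]=0;m[155:]=0;m[:,:250]=0;m[:,315:]=0
cn=max(cv2.findContours(m,0,2)[0],key=cv2.contourArea);x,y,w,h=cv2.boundingRect(cn);print("lip",x,y,w,h,plane('top',[(x-.5,y-.5),(x+w-.5,y+h-.5)],83))
# dark knob and handle
m=(hsv[...,2]<90).astype(np.uint8);m[:180]=0;m[235:]=0;m[:,:150]=0;m[:,200:]=0
for cn in cv2.findContours(m,0,2)[0]:
    if cv2.contourArea(cn)>20:
        (c,s,an)=cv2.minAreaRect(cn);print("dark",c,s,an,plane('top',[c],45),plane('top',[c],62))
E
```

```text
cover rect ((539.8062744140625, 187.0616912841797), (160.06065368652344, 119.42522430419922), 14.49169921875)
edge [462.25116 167.05098] 14.3917465
edge [552.9309  128.90085] 14.534615
edge [615.1832  216.45284] 14.374962
edge [518.29193 243.73245] 14.464921
centre [537.1643  189.03427] sizes 160.71329 119.9423
L [590.52734  -54.205727] 0.6075667 [62.960114   2.3937297]
R [ 601.84784 -220.2856 ] 0.1740162 [62.94267     0.46979812]
front [ 518.46684677 -110.6778862 ] -0.684827066470639
pillar 282.0 192.5 8.381627082824707 (274, 186, 17, 13) [[ 569.97781632 -141.0820973    69.        ]]
lip 256 138 51 16 [[ 729.59953154  -61.24721094   83.        ]
 [ 684.2101165  -211.0041436    83.        ]]
dark (175.0, 218.5) (9.0, 20.0) 90.0 [[490.14123126 174.98517086  45.        ]] [[489.84875648 172.01491177  62.        ]]
dark (172.11767578125, 198.4706268310547) (3.8805696964263916, 28.619203567504883) 75.96376037597656 [[549.62104559 185.1896618   45.        ]] [[548.6279763  182.09920714  62.        ]]
```

```bash
cat >> h.py <<'E'
Rz=lambda a:R.from_rotvec([0,0,a]); Ry=lambda a:R.from_rotvec([0,a,0])
T0=R.from_matrix(np.array([[0,0,-1],[0,1,0],[1,0,0]]).T)   # columns: tool x=-Z, y=Y, z=X  (in object frame)
T0=R.from_matrix(np.array([[0,0,1],[0,1,0],[-1,0,0]],float))
def tcp(ext,yaw,pos,pitch,off):
    """TCP pose for cover origin at pos in frame (ext,yaw), pitched; off = TCP in cover frame"""
    r=Rz(yaw)*Ry(pitch); return np.array(ext)+Rz(yaw).apply(pos)+r.apply(off),(r*T0).as_rotvec()
EX=np.array([620.,-137,0]);EY=.009
E
python3 - <<'E'
from h import *
from plant import *
cy=np.radians(14.45);c=np.array([539.9,187.4,0])
P=lambda z,dx:tcp(c,cy,[0,0,0],0,[12+dx,0,z])
print("check",P(20,0),ik(*P(20,0)), ik(*tcp(EX,EY,[0,0,70],.2,[12,0,20])))
goto(*P(160,13)); move_linear(P(20,13)[0],max_speed=120)
o=get_obs();print(o['time'],o['tool_pos'],o['ft_force'],o['joint_pos'])
grab();o=get_obs();print(o['time'],o['tool_pos'],o['ft_force'],o['finger_gap'])
move_linear(P(120,13)[0],max_speed=120)
o=get_obs();print(o['time'],o['tool_pos'],o['ft_force'],o['finger_gap'])
p,r=tcp(EX,EY,[-30,0,110],.2,[12,0,20])
goto(p,r);o=get_obs();print(o['time'],o['tool_pos']-p,o['ft_force'],o['finger_gap'])
for n in("top","side"):
    cv2.imwrite(f"pics/{n}1.png",cv2.cvtColor(read_camera(n)["frame"],cv2.COLOR_RGB2BGR))
a=cv2.imread("pics/top1.png");b=cv2.imread("pics/side1.png")
f=lambda i:cv2.resize(i,None,fx=4,fy=4,interpolation=cv2.INTER_CUBIC)
cv2.imwrite("pics/c2.png",cv2.hconcat([f(a[110:230,235:335]),f(b[160:280,215:315])]))
E
```

```text
check (array([551.52038923, 190.39442049,  20.        ]), array([-0.19798267,  1.56171381,  0.19798267])) [-0.50990434  0.74009848  0.12046914  2.07331586 -0.2446163   0.34121796
  0.06247069] [-0.09175881  0.77726184  0.33907479  1.74822593 -0.2622954   0.86391129
  0.37966378]
3.55 [564.517914   193.77697071  20.6786134 ] [0.41801928 0.14804562 0.1130186 ] [-0.52015995  0.74848153  0.1427746   2.04381126 -0.27400928  0.36580689
  0.093552  ]
4.2167 [563.46210795 193.45468952  20.12135429] [-3.86412565 -0.57363578  5.26706481] 11.101138746528296
5.2 [563.74429333 193.59410886 119.39332049] [ 0.15711448 -0.26042871 -3.32350595] 10.670852600241664
6.4667 [ 0.2408166   2.36596427 -0.36402247] [ 0.86409211 -0.13723468 -2.93692374] 10.811858864095917
```

View pics/c2.png

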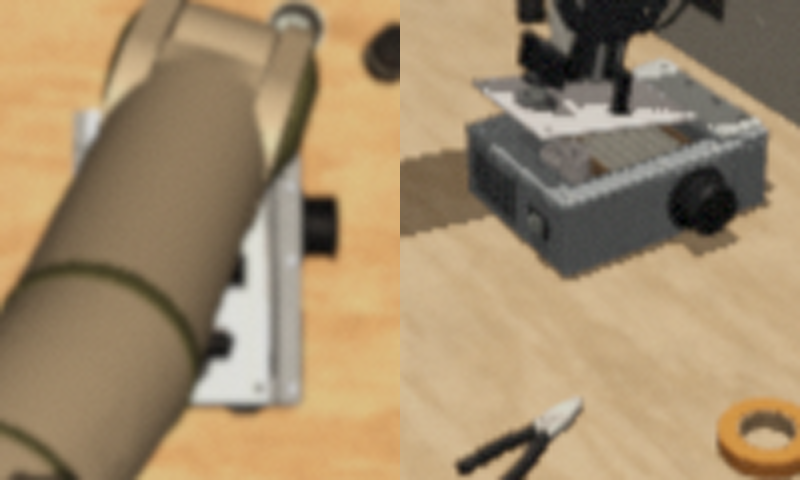

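The cover is held level sideways and pitched back-edge-down above the bay. Its right edge is visible in the top view (crop ~(275,390) up to (265,230)). I'll compare that edge with the prediction.

```bash
python3 - <<'E'
from h import *
from plant import *
o=get_obs();print(o['time'],o['tool_pos'],o['tool_rot'])
p,r=tcp(EX,EY,[-30,0,110],.2,[12,0,20]);print("dpos",o['tool_pos']-p,"drot",(R.from_rotvec(o['tool_rot'])*R.from_rotvec(r).inv()).as_rotvec())
a=cv2.imread("pics/top1.png").astype(np.float32)
rt=R.from_rotvec(o['tool_rot'])*T0.inv()
W=lambda X:o['tool_pos']+rt.apply(np.array(X)-[12,0,20.])
S=cv2.GaussianBlur(a[...,1],(0,0),.6)
xs=np.linspace(-75,-10,20);X=np.array([W([x,-60,5]) for x in xs]);uv=proj('top',X)
for (q,x) in list(zip(uv,xs))[::3]:
    row=S[int(round(q[1])),int(q[0])-5:int(q[0])+9];print(round(x),q.round(1),int(q[0])-5,row.astype(int))
X=np.array([W([-80,y,5]) for y in np.linspace(-56,-36,4)])
for q in proj('top',X):print("front",q.round(1),int(q[1])-5,S[int(q[1])-5:int(q[1])+8,int(round(q[0]))].astype(int))
E
```

```text
6.5667 [ 606.07420507 -134.62871657  127.07273522] [-0.00995264  1.77070284  0.00995521]
dpos [ 0.33944176  2.49967403 -0.14456437] drot [ 1.23068363e-03 -6.29621590e-05  3.24701198e-03]
-75 [302.3 209.5] 297 [202 199 196 193 186 166 148 142 150 159 163 164 162 164]
-65 [302.2 205.9] 297 [215 202 188 188 189 175 157 150 159 170 180 182 171 164]
-54 [302.1 202.4] 297 [221 221 220 215 195 155 128 135 155 167 169 166 157 152]
-44 [302.1 198.9] 297 [221 221 221 216 194 152 126 133 154 167 168 166 158 154]
-34 [302.  195.3] 296 [220 221 222 221 217 200 166 136 136 155 168 170 168 159]
-24 [301.9 191.8] 296 [221 221 221 220 216 200 166 138 138 156 168 171 167 156]
-13 [301.8 188.4] 296 [222 221 221 221 217 200 166 137 137 156 167 170 167 158]
front [300.9 211.2] 206 [189 188 192 186 160 133 134 154 166 171 171 169 166]
front [298.5 211.2] 206 [188 186 197 196 164 117 103 129 157 170 172 170 166]
front [296.2 211.2] 206 [220 220 217 203 164 111  84 108 143 163 170 170 168]
front [293.8 211.2] 206 [221 221 218 203 164 112  90 113 144 164 172 172 171]
```

```bash
cat >> h.py <<'E'
from plant import *
BF='bias.json'
def gob():
    try:return np.array(json.load(open(BF)))
    except Exception:return np.zeros(3)
OFF=np.array([12,0,20.])
def back(bx,bz,pitch,by=0,off=OFF,speed=60,learn=False,show=True):
    """place the cover's lower back edge at (bx,by,bz) in the extractor frame"""
    pos=np.array([bx,by,bz])-Ry(pitch).apply([80,0,0]);p,r=tcp(EX,EY,pos,pitch,off)
    b=gob();move_linear(p+b,r,max_speed=speed)
    o=get_obs();e=o['tool_pos']-p
    if learn: json.dump(list(b-e),open(BF,'w'))
    if show:print(round(o['time'],2),"back",(bx,by,bz,pitch),"err",e.round(2),"drot",(R.from_rotvec(o['tool_rot'])*R.from_rotvec(r).inv()).as_rotvec().round(4),"F",o['ft_force'].round(1),"M",o['ft_torque'].round(2))
    return o,e
E
python3 - <<'E'
from h import *
back(55,90,.2,-.4,learn=True);back(55,90,.2,-.4,learn=True);back(55,82,.2,-.4);
for z in(78,75,73):
    o,e=back(55,z,.2,-.4)
    if abs(o['ft_force'][2]+3)>8:break
for n in("side",):
    cv2.imwrite(f"pics/{n}2.png",cv2.cvtColor(read_camera(n)["frame"],cv2.COLOR_RGB2BGR))
b=cv2.imread("pics/side2.png");cv2.imwrite("pics/c3.png",cv2.resize(b[170:250,220:310],None,fx=7,fy=7,interpolation=cv2.INTER_CUBIC))
E
```

```text
6.85 back (55, -0.4, 90, 0.2) err [ 0.42  0.77 -0.33] drot [0.0001 0.0001 0.0013] F [-0.6 -0.4 -3. ] M [-0.   -0.35 -0.02]
7.1 back (55, -0.4, 90, 0.2) err [-0.55 -0.95  0.41] drot [-0.0001  0.     -0.0003] F [ 0.4 -0.3 -3.3] M [ 0.02 -0.41  0.02]
7.39 back (55, -0.4, 82, 0.2) err [-0.26  0.39 -0.72] drot [0.0003 0.0012 0.0001] F [ 0.3  0.2 -2.8] M [ 0.   -0.33  0.01]
7.64 back (55, -0.4, 78, 0.2) err [-0.06  0.17 -0.37] drot [ 0.      0.0005 -0.0001] F [ 0.5 -0.4 -3.3] M [-0.03 -0.39 -0.02]
7.89 back (55, -0.4, 75, 0.2) err [ 0.02  0.17 -0.22] drot [ 0.0001  0.0002 -0.    ] F [-0.1 -0.2 -2.6] M [ 0.04 -0.37  0.06]
8.14 back (55, -0.4, 73, 0.2) err [ 0.04  0.19 -0.2 ] drot [ 0.      0.0002 -0.    ] F [-1.1 -0.3 -3.4] M [ 0.   -0.38 -0.01]
```

View pics/c3.png

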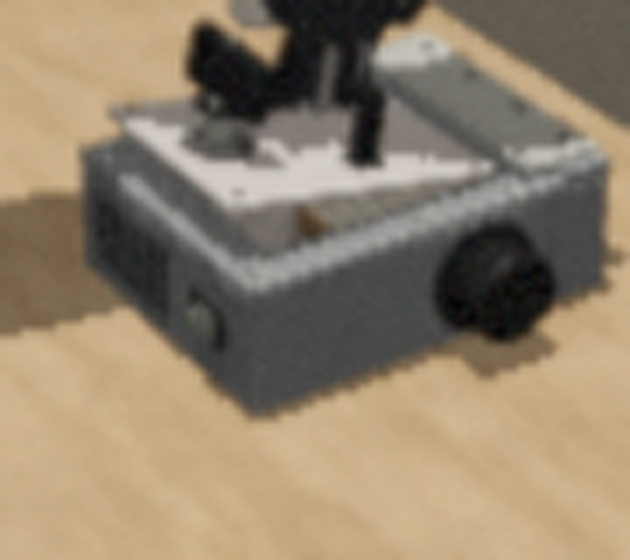

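The back right corner of the cover sits just in front of the lip and inside the side rim at crop ~(490,165), with no contact forces. Now I push it under the lip.

```bash
python3 - <<'E'
from h import *
for z in(72,71,70.3,69.5):
    o,e=back(55,z,.2,-.4)
    if o['ft_force'][2]>3: break
zc=z+.7
for x in(60,65,69,72,75,77,78,79,80,81,82,83):
    o,e=back(x,zc,.2,-.4,speed=40)
    if o['ft_force'][0]<-10 or abs(o['ft_force'][1])>20: break
print(x,zc)
E
```

```text
8.44 back (55, -0.4, 72, 0.2) err [ 0.1   0.19 -0.11] drot [ 0.  0. -0.] F [-0.3 -0.1 -2.8] M [-0.05 -0.42  0.  ]
8.69 back (55, -0.4, 71, 0.2) err [ 0.1   0.15 -0.12] drot [-0.  0. -0.] F [-0.8  0.1 -2.7] M [ 0.01 -0.43  0.02]
8.94 back (55, -0.4, 70.3, 0.2) err [ 0.13  0.07 -0.1 ] drot [-0.0001 -0.     -0.0001] F [ 0.5 -0.2 -4.1] M [-0.11 -0.42 -0.02]
9.19 back (55, -0.4, 69.5, 0.2) err [0.11 0.05 0.01] drot [-0.0001 -0.0001 -0.0001] F [-0.9 -0.7 -2.1] M [-0.14 -0.31 -0.02]
9.47 back (60, -0.4, 70.2, 0.2) err [ 0.69  0.21 -0.12] drot [-0.0001 -0.0007  0.0002] F [ 0.  -1.3 -3.1] M [-0.14 -0.53 -0.05]
9.74 back (65, -0.4, 70.2, 0.2) err [ 0.52  0.21 -0.17] drot [-0.0001 -0.0004  0.0002] F [ 0.2 -0.7 -3.4] M [-0.13 -0.52 -0.04]
9.99 back (69, -0.4, 70.2, 0.2) err [ 0.44  0.21 -0.16] drot [-0.0001 -0.0003  0.0001] F [ 0.5 -0.7 -3.7] M [-0.11 -0.51 -0.04]
10.24 back (72, -0.4, 70.2, 0.2) err [ 0.32  0.18 -0.11] drot [-0.     -0.0002 -0.    ] F [ 0.4 -0.5 -3.5] M [-0.15 -0.48 -0.05]
10.49 back (75, -0.4, 70.2, 0.2) err [ 0.38  0.21 -0.09] drot [-0.     -0.0003  0.0002] F [ 0.4 -1.  -2.9] M [-0.23 -0.49  0.01]
10.74 back (77, -0.4, 70.2, 0.2) err [ 0.23  0.19 -0.11] drot [-0.     -0.0001  0.    ] F [ 0.8 -1.3 -3.2] M [-0.14 -0.43  0.03]
10.99 back (78, -0.4, 70.2, 0.2) err [ 0.13  0.17 -0.12] drot [0.     0.     0.0001] F [ 0.2 -1.  -3.2] M [-0.15 -0.39  0.01]
11.24 back (79, -0.4, 70.2, 0.2) err [-0.41  0.13 -0.07] drot [ 0.0001  0.0011 -0.0001] F [-2.8 -1.3 -1.3] M [-0.11  0.28  0.04]
11.49 back (80, -0.4, 70.2, 0.2) err [-1.27  0.07 -0.04] drot [ 0.0003  0.0028 -0.0003] F [-5.8 -0.   1.5] M [-0.15  0.89  0.07]
11.74 back (81, -0.4, 70.2, 0.2) err [-2.15  0.05  0.01] drot [ 0.0005  0.0045 -0.0006] F [-8.2 -0.6  2.8] M [-0.09  1.54  0.05]
11.99 back (82, -0.4, 70.2, 0.2) err [-3.08  0.01  0.09] drot [ 0.0007  0.0063 -0.0008] F [-10.8  -0.7   5.1] M [-0.02  2.14 -0.05]
82 70.2
```

Contact came at a nominal 78.6 mm, deep under the lip, which agrees with the slot back to about 2 mm. Next: lower the front while pushing lightly.

```bash
python3 - <<'E'
from h import *
back(79,70.2,.2,-.4)
for a in(.15,.1,.06,.03,.01,0):
    o,e=back(79,70.2,a,-.4,speed=40)
    if abs(o['ft_force']).max()>25: print("stop");break
cv2.imwrite("pics/side3.png",cv2.cvtColor(read_camera("side")["frame"],cv2.COLOR_RGB2BGR))
b=cv2.imread("pics/side3.png");cv2.imwrite("pics/c4.png",cv2.resize(b[170:250,220:310],None,fx=7,fy=7,interpolation=cv2.INTER_CUBIC))
E
```

```text
12.24 back (79, -0.4, 70.2, 0.2) err [-0.33  0.1  -0.  ] drot [ 0.      0.0008 -0.0001] F [-3.8 -1.1  0. ] M [-0.13  0.69  0.01]
12.49 back (79, -0.4, 70.2, 0.15) err [-0.07  0.01  0.1 ] drot [ 0.      0.     -0.0003] F [-4.9 -2.1 -0.8] M [-0.41  0.74  0.1 ]
12.74 back (79, -0.4, 70.2, 0.1) err [0.16 0.08 0.1 ] drot [ 0.0001  0.0005 -0.0001] F [-4.9 -1.3 -0.9] M [-0.47  0.81  0.01]
12.99 back (79, -0.4, 70.2, 0.06) err [0.36 0.05 0.01] drot [-0.      0.0008  0.0001] F [-4.2 -2.  -2.2] M [-0.4   0.65  0.09]
13.24 back (79, -0.4, 70.2, 0.03) err [ 0.48  0.11 -0.03] drot [-0.0001  0.0009  0.0002] F [-3.1 -2.7 -2.5] M [-0.54  0.57 -0.06]
13.49 back (79, -0.4, 70.2, 0.01) err [ 0.54  0.01 -0.06] drot [-0.0003  0.0006  0.0002] F [-3.4 -3.2 -2.9] M [-0.6   0.48  0.02]
13.74 back (79, -0.4, 70.2, 0) err [ 0.7  -0.04  0.09] drot [-0.0003 -0.0003 -0.    ] F [-0.6 -4.  -2.4] M [-0.81  0.33 -0.  ]
```

View pics/c4.png

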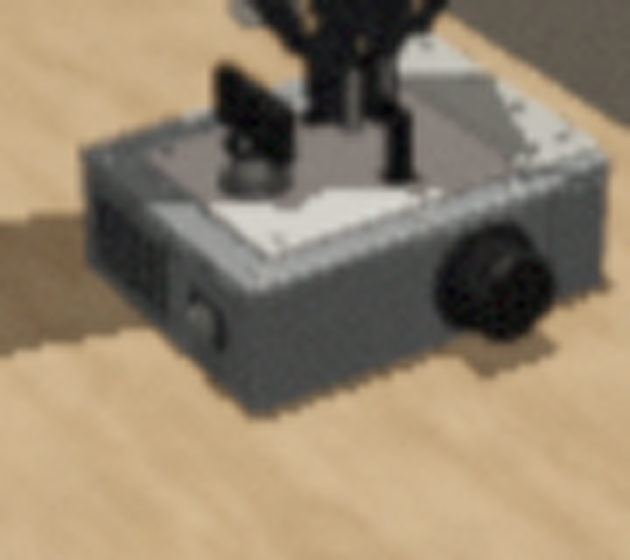

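The cover appears to lie in the rim. A slight sideways force (Fy −4 N) means it rubs the +y rim, so I'll shift that way and press it flat.

```bash
python3 - <<'E'
from h import *
back(79,70,0,-1.4)
for z in(69.5,69,68.5):
    o,e=back(78.8,z,0,-1.4)
for a in(-.008,-.016):
    o,e=back(78.8,68.8,a,-1.4)
E
```

```text
14.04 back (79, -1.4, 70, 0) err [0.7  0.85 0.18] drot [ 0.0006 -0.0007  0.0006] F [-0.7  0.9  1.7] M [ 0.03  0.19 -0.01]
14.29 back (78.8, -1.4, 69.5, 0) err [0.91 0.82 0.63] drot [ 0.0006 -0.0015  0.0006] F [-0.6  0.6  5.9] M [ 0.2   0.3  -0.02]
14.54 back (78.8, -1.4, 69, 0) err [0.92 0.84 1.12] drot [ 0.0007 -0.0017  0.0006] F [-3.5  2.3 11.1] M [0.28 0.62 0.02]
14.79 back (78.8, -1.4, 68.5, 0) err [0.94 0.84 1.61] drot [ 0.0008 -0.002   0.0005] F [-3.6  2.5 15.1] M [ 0.33  0.92 -0.  ]
15.04 back (78.8, -1.4, 68.8, -0.008) err [1.23 0.81 1.87] drot [ 0.0008 -0.0028  0.0005] F [-4.1  1.9 16.5] M [0.38 0.91 0.03]
15.29 back (78.8, -1.4, 68.8, -0.016) err [1.55 0.84 2.38] drot [ 0.0008 -0.0035  0.0006] F [-4.6  2.4 21.3] M [0.49 1.16 0.01]
```

```bash
python3 - <<'E'
from h import *
back(78.8,69.8,0,-.6)
o=get_obs();print(o['tool_pos'],(R.from_rotvec(o['tool_rot'])*T0.inv()).as_rotvec())
t=o['tool_pos'].copy()
open_jaws();o=get_obs();print(o['time'],o['tool_pos']-t,o['ft_force'],o['finger_gap'])
move_linear(o['tool_pos']+[3,0,0],max_speed=60)
move_linear(t+[3,0,75],max_speed=150)
r0=(Rz(EY)*T0)
K=t-Rz(EY).apply([62,0,0]);K[2]=0
for a in(-2.0,-1,0,1,1.9):
    print(a,ik(np.r_[K[:2],95],(Rz(a)*r0).as_rotvec()))
json.dump(list(K),open("K.json","w"));print(K)
move_linear(t+[-130,120,150],max_speed=300)
for n in("top","side"):
    cv2.imwrite(f"pics/{n}4.png",cv2.cvtColor(read_camera(n)["frame"],cv2.COLOR_RGB2BGR))
a=cv2.imread("pics/top4.png");b=cv2.imread("pics/side4.png")
f=lambda i:cv2.resize(i,None,fx=5,fy=5,interpolation=cv2.INTER_CUBIC)
cv2.imwrite("pics/c5.png",cv2.hconcat([f(a[130:225,245:325]),f(b[165:260,222:302])]))
E
```

```text
15.54 back (78.8, -0.6, 69.8, 0) err [ 0.88 -0.01  0.37] drot [-0.0004 -0.0017  0.0001] F [-1.1 -1.4  7. ] M [-0.17  0.26  0.03]
[ 631.68741774 -137.5088381    90.1684431 ] [-0.00043715 -0.00169871  0.00909074]
16.25 [-0.44459545  0.25054073 -0.43818323] [ 0.9554665   0.17340354 -1.1921563 ] 85.37118149834895
-2.0 [-0.30983487  0.73716636  0.71284503  2.06063141 -0.81530427  0.64839696
 -1.02919855]
-1 [-0.14413675  0.66017096  0.43225718  2.05057105 -0.52485878  0.53831526
 -0.32431662]
0 [ 0.0062392   0.62690207  0.20021235  2.04091041 -0.24758457  0.49619017
  0.39685747]
1 [ 0.16052821  0.61670234 -0.02878515  2.03069456  0.03507094  0.49464819
  1.11517336]
1.9 [ 0.32203647  0.62828427 -0.266742    2.01990802  0.3106042   0.53158918
  1.7435198 ]
[ 569.68992872 -138.06683057    0.        ]
```

View pics/c5.png

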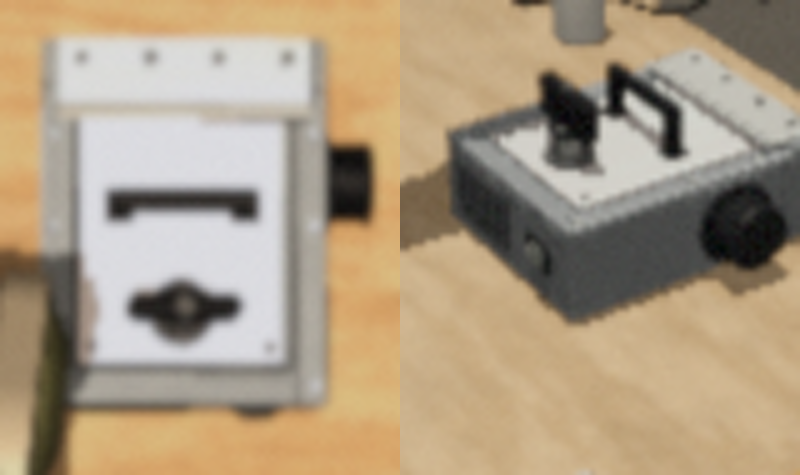

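The cover lies flat, its back edge under the lip, with the wing along y at crop (183,305). Next I grip the knob.

```bash
cat >> h.py <<'E'
def knob(a,z,dx=0,K=None,speed=40,b=np.zeros(3)):
    K=np.array(json.load(open("K.json"))) if K is None else K
    p=K+Rz(EY).apply([dx,0,z]);r=Rz(a)*Rz(EY)*T0
    move_linear(p+b,r.as_rotvec(),max_speed=speed)
    o=get_obs();e=o['tool_pos']-p;da=(R.from_rotvec(o['tool_rot'])*r.inv()).as_rotvec()[2]
    print(round(o['time'],2),"a",round(a,3),"da",round(da,3),"z",round(z,2),"err",e.round(2),"F",o['ft_force'].round(1),"Mz",o['ft_torque'][2].round(2));return o,e
E
python3 - <<'E'
from h import *
K=np.array(json.load(open("K.json")))
p=K+Rz(EY).apply([-4,0,170]);goto(p,(Rz(EY)*T0).as_rotvec())
knob(0,103,-4,speed=120);sleep(.15)
o,e=knob(0,100.8,-4)
grab();o=get_obs();print(o['time'],o['tool_pos'],o['ft_force'],o['finger_gap'])
knob(0,100.8,0);o,e=knob(0,100.8,0)
E
```

```text
19.42 a 0 da 0.001 z 103 err [0.36 0.22 0.62] F [ 0.1  0.3 -0.7] Mz 0.03
19.82 a 0 da 0.0 z 100.8 err [0.05 0.02 0.17] F [-0.7 -0.1  0.1] Mz -0.05
20.4667 [ 566.82679735 -138.16586657  101.17727595] [3.5759565  0.25767484 1.18070303] 13.314263661881926
20.72 a 0 da -0.0 z 100.8 err [-0.53  0.06 -0.24] F [-0.6 -0.6  2.6] Mz -0.04
20.97 a 0 da -0.0 z 100.8 err [-0.53  0.03 -0.13] F [-0.8 -0.2  2.2] Mz -0.03
```

```bash
python3 - <<'E'
from h import *
z=100.8;a=0;Z0=100.8;dep=0
def press(a,z):
    while True:
        o,e=knob(a,z);dep=Z0-o['tool_pos'][2];f=o['ft_force'][2]
        if f>9 or dep>12.5: return z,dep,f
        z-=2 if (f<5.5 and dep>2.2) else .7
z,dep,f=press(a,z-1.2);print("pressed",z,dep,f)
while a<1.95 and dep<8.5:
    a+=.13
    z,dep,f=press(a,z);print("--> a",round(a,2),"depth",round(dep,2),f)
    if dep<4 and f>16: z+=.6
    if get_obs()['time']>38:break
json.dump([a,z,dep],open("st.json","w"))
E
```

```text
21.22 a 0 da -0.0 z 99.6 err [-0.5   0.08 -0.19] F [-3.3  0.5  2. ] Mz 0.03
21.47 a 0 da -0.0 z 98.9 err [-0.48  0.05  0.07] F [-3.5  0.7  5. ] Mz -0.04
21.72 a 0 da -0.0 z 98.2 err [-0.39  0.02  0.57] F [-4.6  0.6 10.4] Mz -0.03
pressed 98.19999999999999 2.0301223795631103 10.413960735453427
22.0 a 0.13 da 0.001 z 98.2 err [ 0.04 -0.1   0.61] F [-4.3  0.3  9.4] Mz 0.13
--> a 0.13 depth 1.99 9.394945793533845
22.28 a 0.26 da 0.001 z 98.2 err [ 0.13 -0.06  0.61] F [-2.5  1.3  9.1] Mz 0.08
--> a 0.26 depth 1.99 9.108382266110675
22.57 a 0.39 da 0.001 z 98.2 err [ 0.25 -0.07  0.62] F [-3.1  1.2  9. ] Mz 0.04
--> a 0.39 depth 1.98 9.034878823616799
22.85 a 0.52 da 0.001 z 98.2 err [ 0.35 -0.02  0.61] F [-3.1  1.6  7.7] Mz 0.09
23.1 a 0.52 da 0.0 z 97.5 err [ 0.39 -0.    1.12] F [-3.6  1.  15.1] Mz 0.12
--> a 0.52 depth 2.18 15.062163856603478
23.38 a 0.65 da 0.001 z 97.5 err [0.5  0.02 1.01] F [-3.9  1.4 13.8] Mz 0.08
--> a 0.65 depth 2.29 13.840099568443916
23.67 a 0.78 da -0.003 z 97.5 err [0.55 0.07 0.31] F [-1.4  2.3  5.3] Mz 0.12
23.92 a 0.78 da -0.003 z 95.5 err [0.6  0.18 0.72] F [-1.8  1.4 10.2] Mz 0.49
--> a 0.78 depth 4.58 10.177611408399065
24.2 a 0.91 da -0.005 z 95.5 err [0.63 0.18 0.1 ] F [0.5 1.5 3.7] Mz 0.01
24.45 a 0.91 da -0.002 z 93.5 err [ 0.58  0.19 -0.16] F [2.3 1.3 1.6] Mz -0.02
24.7 a 0.91 da -0.0 z 91.5 err [0.54 0.16 0.03] F [2.4 2.3 2.6] Mz -0.01
24.95 a 0.91 da -0.0 z 89.5 err [0.53 0.15 0.19] F [2.5 3.1 4.4] Mz -0.05
25.2 a 0.91 da -0.0 z 87.5 err [0.6  0.07 1.67] F [-0.7  2.9 22.2] Mz -0.02
--> a 0.91 depth 11.63 22.188705049231586
```

The knob dropped in at 0.91 rad backward, 11.6 mm down. Now I wind it forward, following the thread.

```bash
python3 - <<'E'
from h import *
a,z,dep=json.load(open("st.json"));Z0=100.8
z=88.9;o,e=knob(a,z)
for i in range(16):
    a-=.15;o,e=knob(a,z);f=o['ft_force'][2];dep=Z0-o['tool_pos'][2];m=o['ft_torque'][2]
    print("   depth",round(dep,2))
    z=min(z,z-np.clip((7-f)/9,-.3,1.))if dep<15.5 else z
    if abs(m)>1.5 or (i<6 and dep<8): break
json.dump([a,z,dep],open("st.json","w"))
E
```

```text
25.45 a 0.91 da 0.0 z 88.9 err [0.57 0.11 0.62] F [ 1.4  2.1 10. ] Mz -0.02
25.75 a 0.76 da 0.002 z 88.9 err [ 0.32 -0.16  0.23] F [1.6 1.  5.6] Mz -0.06
   depth 11.67
26.05 a 0.61 da 0.005 z 88.75 err [ 0.05 -0.33 -0.02] F [1.8 0.3 4.1] Mz -0.02
   depth 12.07
26.35 a 0.46 da 0.006 z 88.42 err [-0.09 -0.37 -0.04] F [ 2.1 -0.3  3.9] Mz -0.08
   depth 12.42
26.65 a 0.31 da 0.006 z 88.08 err [-0.22 -0.38 -0.05] F [ 1.8 -1.9  3.1] Mz -0.04
   depth 12.77
26.95 a 0.16 da 0.006 z 87.65 err [-0.33 -0.36 -0.08] F [ 0.5 -3.5  3.3] Mz -0.06
   depth 13.23
27.25 a 0.01 da 0.006 z 87.24 err [-0.45 -0.26 -0.09] F [-0.4 -2.4  2.9] Mz -0.06
   depth 13.65
27.55 a -0.14 da 0.006 z 86.78 err [-0.53 -0.12 -0.12] F [-3.2 -3.8  3.8] Mz 0.03
   depth 14.14
27.85 a -0.29 da 0.006 z 86.42 err [-0.62  0.03 -0.17] F [-3.6 -3.1  3.1] Mz -0.02
   depth 14.54
28.15 a -0.44 da 0.006 z 85.99 err [-0.61  0.2  -0.19] F [-3.8 -2.   3.6] Mz -0.01
   depth 15.01
28.45 a -0.59 da 0.005 z 85.61 err [-0.62  0.36 -0.19] F [-4.9 -2.1  3.3] Mz -0.02
   depth 15.39
28.75 a -0.74 da 0.004 z 85.2 err [-0.65  0.39 -0.05] F [-5.8 -1.   5.2] Mz -0.01
   depth 15.65
29.05 a -0.89 da 0.004 z 85.2 err [-0.71  0.49 -0.1 ] F [-5.6 -0.3  5.2] Mz -0.05
   depth 15.7
29.35 a -1.04 da 0.004 z 85.2 err [-0.92  0.51 -0.22] F [-5.2 -1.6  4.4] Mz 0.01
   depth 15.82
29.65 a -1.19 da 0.004 z 85.2 err [-1.05  0.45 -0.35] F [-5.9 -1.2  3.9] Mz 0.01
   depth 15.95
29.95 a -1.34 da 0.004 z 85.2 err [-0.96  0.65 -0.5 ] F [-5.7 -0.9  1.9] Mz -0.01
   depth 16.1
30.25 a -1.49 da 0.004 z 85.2 err [-0.93  0.72 -0.53] F [-6.7 -1.2  1.5] Mz -0.09
   depth 16.14
```

```bash
python3 - <<'E'
from h import *
a,z,dep=json.load(open("st.json"));Z0=100.8
print(get_obs()['joint_pos'].round(2),get_obs()['finger_gap'])
z=84.9
for i in range(5):
    a-=.12;o,e=knob(a,z);print("   depth",round(Z0-o['tool_pos'][2],2))
    if abs(o['ft_torque'][2])>1.2: break
json.dump([a,z,dep],open("st.json","w"))
for n in("side","top"):cv2.imwrite(f"pics/{n}5.png",cv2.cvtColor(read_camera(n)["frame"],cv2.COLOR_RGB2BGR))
b=cv2.imread("pics/side5.png");a=cv2.imread("pics/top5.png")
f=lambda i:cv2.resize(i,None,fx=6,fy=6,interpolation=cv2.INTER_CUBIC)
cv2.imwrite("pics/c6.png",f(b[170:250,220:320]))
E
```

```text
[-0.26  0.73  0.63  2.06 -0.77  0.6  -0.57] 13.082870239471838
30.52 a -1.61 da 0.004 z 84.9 err [-0.97  0.81 -0.22] F [-5.8  0.7  6.7] Mz -0.15
   depth 16.12
30.78 a -1.73 da 0.005 z 84.9 err [-1.02  1.01 -0.19] F [-6.7  1.2  8.7] Mz 0.19
   depth 16.09
31.05 a -1.85 da 0.005 z 84.9 err [-0.92  1.14 -0.31] F [-5.7  2.7  6.7] Mz 0.25
   depth 16.21
31.32 a -1.97 da 0.005 z 84.9 err [-1.07  1.05 -0.42] F [-7.4  1.2  5. ] Mz -0.02
   depth 16.32
31.58 a -2.09 da 0.006 z 84.9 err [-0.84  1.29 -0.55] F [-5.9  1.6  4.8] Mz 0.29
   depth 16.45
```

View pics/c6.png

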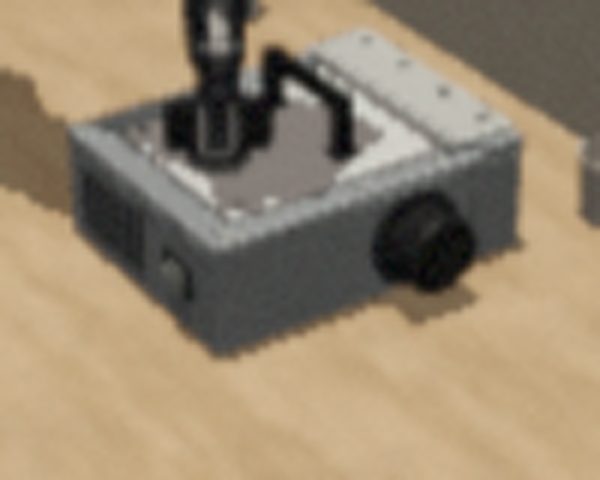

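The knob looks low on the cover, and the finger faces the camera as expected, so the wing hasn't slipped in the grip. I saw no clear stiffness, so before letting go I'll lift 1–2 mm to test that the thread holds.

```bash
python3 - <<'E'
from h import *
a,z,dep=json.load(open("st.json"));Z0=100.8
for z in(85.4,85.9,86.4,86.9):
    o,e=knob(a,z);print("   depth",round(Z0-o['tool_pos'][2],2))
    if o['ft_force'][2]<-12:break
json.dump([a,z,dep],open("st.json","w"))
E
```

```text
31.93 a -2.09 da 0.005 z 85.4 err [-0.97  1.15 -1.01] F [-6.   1.  -5.6] Mz 0.42
   depth 16.41
32.18 a -2.09 da 0.002 z 85.9 err [-1.01  1.12 -1.37] F [ -2.8   0.9 -21.1] Mz 0.46
   depth 16.27
```

The thread holds: 21 N of pull and the knob stays 16.3 mm down. I'll let go, retreat and check.

```bash
python3 - <<'E'
from h import *
a,z,dep=json.load(open("st.json"))
o,e=knob(a,85.2)
open_jaws();o=get_obs();print(o['time'],o['ft_force'],o['finger_gap'])
p=o['tool_pos'];move_linear(p+[0,0,90],max_speed=120);move_linear(p+[-60,150,140],max_speed=250)
sleep(.3);o=get_obs();print(o['time'],o['tool_pos'],o['ft_force'])
for n in("top","side"):cv2.imwrite(f"pics/{n}6.png",cv2.cvtColor(read_camera(n)["frame"],cv2.COLOR_RGB2BGR))
a=cv2.imread("pics/top6.png");b=cv2.imread("pics/side6.png")
f=lambda i:cv2.resize(i,None,fx=5,fy=5,interpolation=cv2.INTER_CUBIC)
cv2.imwrite("pics/c7.png",cv2.hconcat([f(a[130:225,245:325]),f(b[165:260,222:302])]))
E
```

```text
32.43 a -2.09 da 0.002 z 85.2 err [-0.93  1.14 -0.71] F [ -4.7   3.1 -16.3] Mz 0.4
33.125 [0.14786921 0.35763091 0.93170063] 85.39446648079523
35.15 [509.89480352  10.79524458 225.12329687] [ 0.22226724 -0.24147829 -0.26575611]
```

View pics/c7.png

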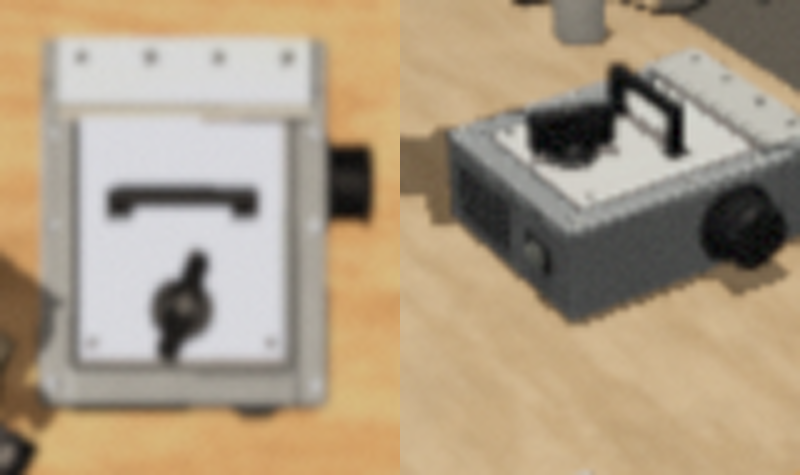

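The wing stayed low after release, now about −18° from x (jaws ended at −30°), so it either slipped or eased back slightly. There's time to spare, so I'll regrip aligned to the wing, confirm it's stiff at home, and tighten it.

```bash
python3 - <<'E'
from h import *
K=np.array(json.load(open("K.json")));a=-1.88
goto(K+[0,0,170],(Rz(a)*Rz(EY)*T0).as_rotvec())
knob(a,88,speed=150);o,e=knob(a,85.2);b=-e;b[2]=0
grab();o=get_obs();print(o['time'],o['tool_pos'],o['ft_force'],o['ft_torque'],"gap",o['finger_gap'])
for i in range(4):
    a-=.1;o,e=knob(a,85.2,b=b);print("   depth",round(100.8-o['tool_pos'][2],2),"gap",round(o['finger_gap'],2))
    if abs(o['ft_torque'][2])>1: break
json.dump([a,85.2,0],open("st.json","w"))
E
```

```text
36.67 a -1.88 da 0.001 z 88 err [0.33 0.25 0.61] F [0.1 0.4 0.9] Mz -0.02
36.92 a -1.88 da 0.0 z 85.2 err [0.3  0.07 0.55] F [1.  0.5 0.1] Mz 0.01
37.5667 [ 569.82096159 -137.57740945   85.37408197] [0.81514776 2.32438554 5.00622223] [0.50614846 0.03963249 0.25398798] gap 13.165130251051878
37.82 a -1.98 da 0.001 z 85.2 err [0.09 0.39 0.1 ] F [0.2 0.7 1.6] Mz 0.16
   depth 15.5 gap 13.28
38.07 a -2.08 da 0.001 z 85.2 err [0.1  0.52 0.01] F [1.4 2.1 2.5] Mz 0.29
   depth 15.59 gap 13.07
38.32 a -2.18 da 0.003 z 85.2 err [-0.1   0.36 -0.06] F [0.8 4.4 3.6] Mz 0.88
   depth 15.66 gap 12.84
38.57 a -2.28 da 0.002 z 85.2 err [-0.02  0.4  -0.22] F [ 5.1  3.6 -3.1] Mz 0.15
   depth 15.82 gap 13.09
```

Turning now meets a resisting torque that builds to 0.9 N·m and then slips, so the knob is home. I'll release, retreat, check once more and hand in.

```bash
python3 - <<'E'
from h import *
open_jaws();p=get_obs()['tool_pos'];move_linear(p+[0,0,90],max_speed=120);move_linear(p+[-60,150,140],max_speed=250)
sleep(.3);o=get_obs();print(o['time'],o['ft_force'])
for n in("top","side"):cv2.imwrite(f"pics/{n}7.png",cv2.cvtColor(read_camera(n)["frame"],cv2.COLOR_RGB2BGR))
a=cv2.imread("pics/top7.png");b=cv2.imread("pics/side7.png")
f=lambda i:cv2.resize(i,None,fx=5,fy=5,interpolation=cv2.INTER_CUBIC)
cv2.imwrite("pics/c8.png",cv2.hconcat([f(a[130:225,245:325]),f(b[165:260,222:302])]))
E
```

```text
41.2833 [-0.38668552  0.69618623 -0.73176409]
```

View pics/c8.png

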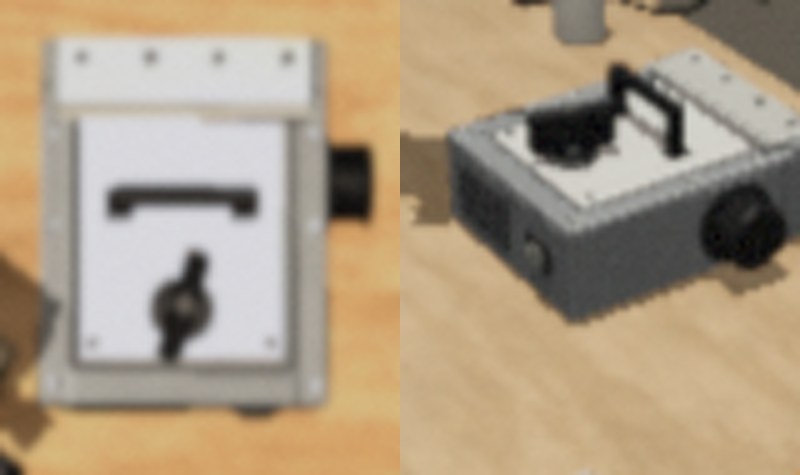

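The wing is where it was before (crop (168,350) to (197,262)), so it's at its end stop. The knob is low on the cover, the cover is flat and centred, and the arm is clear.

```bash
python3 -c "
from plant import *
close_job()"
```

```text
the job is handed in; nothing more can be done
```

I hooked the cover under the lip at 0.2 rad of tilt, lowered it flat into the rim and screwed the knob home. The job is handed in at about 41 s of the 56 s allowed; no verdict is reported.

- **Starting the thread:** pressed lightly, the knob stopped 2 mm down. Turned backward 0.9 rad, it dropped to 11.6 mm, and only then did I wind it forward.
- **Cover:** the last pictures show it flat and centred, with its back edge under the lip. The knob stayed down after I let go, and the gripper is clear of the work.
- **Knob home:** by tool height it was about 16.3 mm down, and it held there against a 21 N pull. Regripped and turned further, it resisted up to 0.9 N·m and then the wing slipped in the fingers. The wing stood at the same angle before and after.
- **What disagreed:** during the first winding I felt no clear stiffness, and the jaws ended about 0.2 rad past the wing, so they probably slipped at the stop. The 16.3 mm comes from tool height while gripped; I did not measure the knob's height after letting go, beyond the pictures.
- **Bystanders:** I did not measure their positions at the end. The arm felt no contact except at the work.

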